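# Lock the lap on its spindle with the spring clip

### The arm

A 6-joint arm with a two-finger parallel gripper is mounted at the origin on the work surface. World frame = base frame: x ahead of the robot, y to its left, z up, the work surface at z = 0. Lengths are in m, angles in rad, forces in N, time in s.
With the tool pointing down it reaches from about 0.225 to 0.875 m from the base axis. Payload 3.4 kg.
Tool frame: the origin (TCP) lies between the finger pads; the fingertips stand 8 mm ahead of it and the grasp point (between the pads) lies 11 mm behind it; z points along the fingers, y is the line along which they close (so a half turn about z gives the same grasp; the last joint's range is limited). The gripper opens to 85 mm and grips with 20 to 120 N. Pads are 22 mm wide; open, the fingers measure 114 mm over their backs; the gripper's body (76 mm by 85 mm) begins 54 mm behind the grasp point. The pads swing forward as they close: fully open they stand 13 mm farther back than shut.
Start: joints at [-1.43, 0.276, 1.505, -0, 1.361, -0.121], TCP at [0.149, -0.555, 0.239] pointing down, gripper open.
Joint ranges: [-2.89, 2.89], [-0.75, 2.08], [0.22, 2.7], [-1.18, 4.32], [0.11, 2.71], [-2.7, 2.7]. Speed limits (rad/s): [2.57, 2.57, 3.14, 3.14, 3.14, 3.14].

### API

Orientations are given as a unit quaternion [w, x, y, z].
In Python, from rig import manip, optics, finder gives the robot as it stands.
- The arm moves only by the tool servo_tool, never from a script. Its argument "increments" is a list of rows, each a list of 7 numbers: the shift along the tool's x, y, z in cm, then the turn, a rotation vector about the tool's x, y, z in degrees, then the closure, from -1 (fully open) to 1 (shut). In form: [[x, y, z, rx, ry, rz, gripper], ...]. A call has exactly 5 rows; each row shifts and turns the commanded pose from where the row before left it, along the tool's axes as they then stand; what a row does not reach is not made up. A row lasts 1/10 s, in which the tool goes at most 50 mm and 8.59 degrees, less where a joint would pass 70% of its speed; a pose out of reach is approached as far as the arm can. A call is refused whole if a number of a shift passes 5 or a number of a turn 8.59, either way. A call with a gripper value outside its range is refused whole. The fingers move at their own pace and stop on an object; "squeeze" is the grip in N (left out, the last holds). Time passes only in rows, so rows that do not move let the fingers close, or fill a call up. It gives the time, the measured TCP pose, the force, the opening and the grip force at its end, in the units of the state.
- manip.get_state(): the state, without advancing time (a new reading comes with each control period).
- optics.get_image(name): name is "scene" or "top" or "wrist"; returns the picture (400x640x3 uint8, red, green, blue); there is no depth.
- optics.get_calibration(name): a dict with "fov_y" (degrees; the focal length in pixels is half the picture's height over the tangent of half this angle, whatever the lens; pixels are square), "cx", "cy" (the principal point, pixels), "world_to_cam" (4x4, takes a point from world to camera coordinates). Camera axes: x right, y down, z forward; pixel columns grow to the right and rows downward; lengths in m; the calibration is good to about 2 mm. A picture is of the moment at which its call begins: read the wrist's pose just before it. get_calibration takes no time and is no camera call; for the wrist camera it gives the pose at the moment of the call.
- manip.sign_off(): hands the job in; it is judged then, once.
Trained networks look in the newest picture that a camera, given by its name, has taken for a name from the list of things; names that differ only in an ending like _2 or _b are one class to them, and where a whole thing is asked for, a point or a joint stands for the part that bears it (a point fixed in the world has none). Each returns a list of dicts, best first, with "p" (0 to 1); they miss things now and then, are a little off and sometimes report something else, mostly with a low value. They report only what shows in the picture. A call takes as long as a camera call. They do not tell look-alikes from the thing itself.
- finder.silhouettes(label, camera): "region" (400x640 bool, what is visible of it) and "box" ([centre column, centre row, width, height] in pixels, round what is visible of it).
- finder.tip_of(label, camera): "at" ([column, row] in pixels: a listed point, or the origin of a listed thing).
The state is a dict: "clock": time; "qpos": joint angles; "qd": joint speeds; "effort": joint torques, N m; "position": TCP position; "ee_rot": TCP orientation; "contact_force": force on the tool from outside, world axes, zero at the start; "moment": the same for the moment, N m; "width": finger opening in m; "gripper_force": force on a finger pad.
Only numpy, scipy, OpenCV 4.12 (cv2) and the standard library are available. Lean on these libraries where they do the work, as an engineer would, in place of code of your own. Each camera call takes 0.05 s, during which the arm holds its last target. There are 200 camera calls.

### The job

Press the copper lap on the jeweller's lapping head gently down its spindle until it rests on its seat, then take the spring clip (it has an upright tab to hold it by) from the wooden slab and push it, lying flat on the lap, sideways into the spindle groove until it snaps fully home; let go of it there. Do not force anything - work by feel - and leave the bowl, screwdriver, hammer and jar where they are.

Things in the scene. Friction and masses are not known exactly. Their poses are not given: they have to be found in the camera images.
- spindle: Lapping head, fixed to the bench: green square cast base 110 x 110 x 28 mm, on it a round hub 64 mm across up to z = 50 mm, and an upright steel spindle on its centre carrying a copper lap. Origin: centre of the base's underside, on the spindle axis; z up along the spindle.
- neck (a point): Point on the spindle axis at the lower end of the groove, 64 mm above the bench; z up. The groove (neck) is 12 mm thick, open all round, 7.5 mm high above this point. Over it is the spindle's head: 20 mm across, 13 mm high, top 5 mm tapering. The clip can come from any side.
- lap (a joint): Height in m of the copper lap above its seat on the hub, 0 to 0.018. It starts raised, covering the groove, held by friction; about 6 N of downward push slides it and it stays where left. At 0 it rests on its seat, a slightly soft stop, its upper face level with the lower end of the groove.
- lap_face (a point): Centre of the upper face of the copper lap, a disc 100 mm across and 14 mm thick round the spindle; z up; moves with the lap. Press anywhere on the face clear of the spindle's head.
- clip: Dark steel spring clip, 59 x 30 x 5 mm, about 65 g, lying flat on the wooden slab, tab up. Origin: underside, at the point where the spindle axis lies when fully home; z up; x points out of the mouth: the way to push. Solid body 30 mm wide from x = -23 to the slot's bottom at -6.3 mm; slot walls at y = +-7.5 mm; jaws reach x = 12 mm; a tail 10 mm wide reaches back to -47 mm.
- clip_mouth (a point): Middle of the clip's mouth, 6.9 mm ahead of the clip's origin, underside. Round noses (7 mm across, at y = +-7 mm) on two sprung jaws leave a mouth only 7 mm wide. The neck meets them when the clip is 13 mm short of home; the jaws then spread, each about 3 N per mm at its nose; it takes 8 to 20 N of push, then snaps home with about 1 mm of play.
- clip_tab (a point): Grasp point on the clip's upright tab, at x = -36, y = 0, z = 22 mm of the clip. The tab is 10 mm thick across the clip's y, 22 mm long (x = -47 to -25 mm) and stands from the clip's underside to 34 mm, with free space down both its sides as far as the clip's underside.
- slab: Wooden soldering slab, fixed to the bench, 130 x 120 x 18 mm; origin: centre of the underside. The clip lies on its top at z = 18 mm.
- bowl: Bystander: amber glass bowl, 130 mm across and 50 mm high; origin: centre of its underside.
- driver: Bystander: screwdriver lying on the bench, 170 mm long, along its x; origin: its underside near the middle.
- mallet: Bystander: small hammer lying on the bench, 220 mm long, along its x; origin: its underside near the middle.
- jar: Bystander: small white jar, 50 mm across and 50 mm high, blue cap; origin: centre of its underside.
Things that resemble listed ones, but are neither listed nor needed, are in the scene too. Of the things that look like the clip, the smaller one is meant. Several things look just like the spindle: the one meant starts farthest from the robot's base.

How it is judged:
On the way, in this order (a step that is already met when the one before it is completed fails the run):
1. the lap is down on its seat (within 1.5 mm) while the clip is still on its slab (value of joint lap below 0.0015 m and distance of clip from where it was at the start of the episode below 0.05 m), for 0.2 s.
2. the clip lies on the lap at the mouth of the groove, outside it (value of joint lap below 0.0015 m and horizontal distance between clip and neck between 0.01 and 0.05 m and z of clip in the frame of neck below 0.0035 m), for 0.05 s.
3. the clip is fully home in the groove (horizontal distance between clip and neck below 0.003 m and z of clip in the frame of neck between -0.0015 and 0.0035 m and angle between clip's own z axis and vertical below 0.15 rad and value of joint lap below 0.0015 m), for 0.2 s.
At the end, for the whole second after the job is handed in: The clip sits in the spindle groove: its origin within 3 mm of the spindle axis, its underside between 1.5 mm below and 3.5 mm above the groove's lower end, tilted less than 0.15 rad and at rest; the lap is within 2 mm of its seat (horizontal distance between clip and neck below 0.003 m and z of clip in the frame of neck between -0.0015 and 0.0035 m and angle between clip's own z axis and vertical below 0.15 rad and value of joint lap below 0.002 m and linear speed of clip below 0.02 m/s); the robot touches nothing.
It fails at once if the clip is forced against the spindle or lap with more than 45 N (contact force between clip and spindle above 45 N).
It fails at once if the gripper presses on the lap or the spindle with more than 45 N (contact force between the fingers and spindle above 45 N).
It fails at once if a bystander is moved by more than 2 cm (distance of any of bowl, driver, mallet, jar from where it was at the start of the episode above 0.02 m).
It also fails if it takes over 61 s, if anything falls off the work surface, if the arm or the gripper's body presses on something with over 40 N, if the wrist force passes 120 N, or if a joint passes its speed limit or range.

## Working session

There is one attempt and no reset: what is moved stays moved. The work goes in short steps, Python scripts to look and compute and a tool call to move; the robot and the scene stay as the last step left them, time stands still between calls to the robot, and variables do not carry over. Pictures are saved under pics/ and viewed, at most 10 in all, crops included, and the job is handed in when it is done.

Besides the shell and the picture viewer there is one more tool, called after ">>>" as a command line: name --pt "numbers of a row" for each row, then --argument value for the rest. servo_tool: Moves the arm, as the interface text tells. Its arguments: {"type":"object","properties":{"increments":{"type":"array","items":{"type":"array","items":{"type":"number"}}},"squeeze":{"type":"number"}},"required":["increments"]}

```bash
mkdir -p pics; ls; cat > h.py <<'E'
import numpy as np, cv2
from rig import manip, optics, finder
def cal(n):
    c=optics.get_calibration(n); f=200/np.tan(np.radians(c["fov_y"])/2); return f,c["cx"],c["cy"],np.array(c["world_to_cam"])
def proj(n,P,c=None):
    f,cx,cy,T=c or cal(n); p=T[:3,:3]@np.array(P)+T[:3,3]; return np.array([cx+f*p[0]/p[2],cy+f*p[1]/p[2]])
def back(n,px,z,c=None):
    f,cx,cy,T=c or cal(n); R=T[:3,:3]; o=-R.T@T[:3,3]; d=R.T@np.array([(px[0]-cx)/f,(px[1]-cy)/f,1]); return o+d*(z-o[2])/d[2]
def save(im,name): cv2.imwrite("pics/"+name,im[:,:,::-1])
E
python3 - <<'E'
from h import *
for n in("scene","top"):
    im=optics.get_image(n); save(im,n+"0.png")
    print(n,optics.get_calibration(n))
    for l in("clip","clip_tab","clip_mouth","spindle","lap_face","slab"):
        print(l,[(np.round(d["at"]),round(d["p"],2)) for d in finder.tip_of(l,n)])
s=manip.get_state();print(s)
E
python3 -c "
import cv2,numpy as np
cv2.imwrite('pics/both.png',np.vstack([cv2.imread('pics/%s0.png'%n)for n in('scene','top')])[:, :])"
```

```text
pics
scene {'fov_y': 50.13085871887634, 'cx': 311.01799102005646, 'cy': 201.74736883298831, 'world_to_cam': array([[ 8.57966681e-01,  5.13705335e-01, -6.03054191e-05,
        -5.30987169e-01],
       [ 3.61573189e-01, -6.03966050e-01, -7.10274482e-01,
        -1.42245799e-01],
       [-3.64908213e-01,  6.09370035e-01, -7.03924823e-01,
         1.09180553e+00],
       [ 0.00000000e+00,  0.00000000e+00,  0.00000000e+00,
         1.00000000e+00]])}
clip [(array([236., 199.]), 0.94), (array([336., 197.]), 0.82), (array([373., 279.]), 0.48)]
clip_tab [(array([324., 179.]), 0.75), (array([242., 180.]), 0.69), (array([336., 194.]), 0.33)]
clip_mouth [(array([338., 195.]), 0.76), (array([242., 204.]), 0.66)]
spindle [(array([183., 231.]), 0.71), (array([245., 286.]), 0.56)]
lap_face [(array([237., 263.]), 0.96), (array([174., 210.]), 0.55)]
slab [(array([328., 199.]), 0.96), (array([371., 277.]), 0.62), (array([338., 194.]), 0.31)]
top {'fov_y': 50.59200069275877, 'cx': 309.8117965455644, 'cy': 198.77111706084975, 'world_to_cam': array([[ 0.0246542 , -0.99967525, -0.00644776,  0.0597774 ],
 
[... 570 characters left out ...]
92.]), 0.65)]
{'clock': 0.7, 'qpos': array([-1.42998571e+00,  2.75888724e-01,  1.50493592e+00,  4.18154018e-05,
        1.36072725e+00, -1.21024231e-01]), 'qd': array([ 0.00182954,  0.00033321, -0.00027817,  0.00023003, -0.00085978,
       -0.00122687]), 'effort': array([-2.24327472e-03, -4.16508329e+01, -2.46056861e+01, -5.76302882e-04,
        1.16174692e-04,  6.02210932e-06]), 'position': array([ 0.14883689, -0.55540835,  0.23932011]), 'ee_rot': array([2.01779471e-05, 9.91443116e-01, 1.30539448e-01, 2.06487971e-05]), 'contact_force': array([ 0.23003409, -0.28252577,  1.08846006]), 'moment': array([-0.05148808,  0.02826284, -0.04835827]), 'gripper_force': 0.0, 'width': 0.08548351251928328}
```

View pics/top0.png

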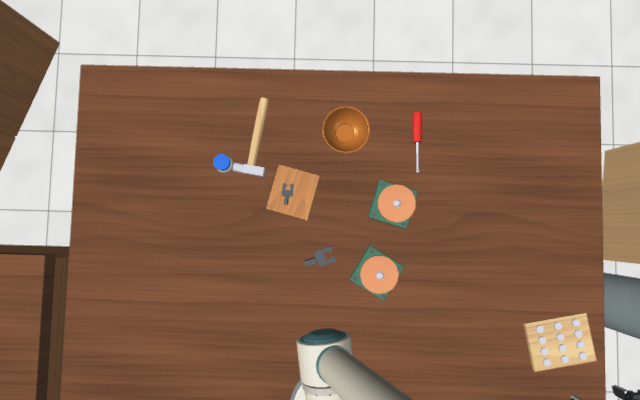

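View pics/scene0.png

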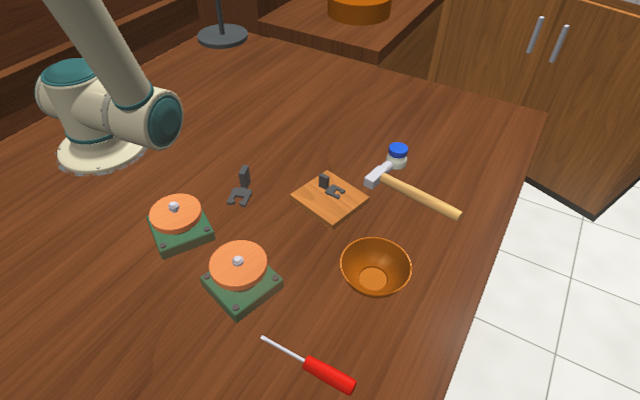

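The top view shows two spindle-like heads, at (395,204) far and (379,274) near, and two clips, at (288,192) on the slab and (322,258) on the bench, which is larger. I choose the far spindle and the slab clip, then check them in a crop.

```bash
python3 - <<'E'
from h import *
C={n:cal(n) for n in("scene","top")}
for n in("top","scene"):
    optics.get_image(n)
    for l in("lap","clip"):
        for d in finder.silhouettes(l,n):
            m=d["region"].astype(np.uint8); ys,xs=np.nonzero(m)
            print(n,l,round(d["p"],2),np.round(d["box"],1),len(xs),"cen",xs.mean().round(1),ys.mean().round(1))
    for l in("lap_face","clip_tab","clip_mouth","clip","neck","spindle"):
        print(n,l,[(np.round(d["at"],1),round(d["p"],2)) for d in finder.tip_of(l,n)])
def tri(a,b):
    A=[];B=[]
    for n,px in(("top",a),("scene",b)):
        f,cx,cy,T=C[n];P=np.array([[f,0,cx],[0,f,cy],[0,0,1]])@T[:3]
        for k in(0,1): r=px[k]*P[2]-P[k]; A.append(r[:3]);B.append(-r[3])
    return np.linalg.lstsq(np.array(A),np.array(B),rcond=None)[0]
print("spindle head",tri((396.5,203.5),(237.7,260)),"near",tri((379,275),(173.5,207)))
for p in((396.5,203.5),(379,275)):print(back("top",p,.084),np.hypot(*back("top",p,.084)[:2]))
t=cv2.imread("pics/top0.png")
a=cv2.resize(t[155:230,255:335],None,fx=5,fy=5,interpolation=cv2.INTER_CUBIC);b=cv2.resize(t[165:240,360:440],None,fx=5,fy=5,interpolation=cv2.INTER_CUBIC)
cv2.imwrite("pics/crop1.png",np.hstack([a,b]))
E
```

```text
top lap 0.7 [395.4 202.8  35.3  40.2] 1082 cen 395.6 202.8
top lap 0.62 [377.9 274.6  33.1  39.1] 1129 cen 378.2 274.1
top clip 0.53 [319.5 256.6  26.3  19.1] 258 cen 320.3 257.4
top lap_face [(array([378.6, 271.3]), 0.96), (array([397.8, 202.7]), 0.89)]
top clip_tab [(array([309.5, 261. ]), 0.84), (array([285.5, 201.7]), 0.52)]
top clip_mouth [(array([330.4, 254.6]), 0.6), (array([257.4, 137.4]), 0.53), (array([290. , 186.2]), 0.44)]
top clip [(array([329.6, 253.2]), 0.76), (array([287.7, 187.5]), 0.5)]
top neck [(array([392.7, 202.3]), 0.95), (array([380. , 275.5]), 0.87)]
top spindle [(array([378.7, 270.9]), 0.86), (array([390.5, 204.4]), 0.83), (array([223.6, 163.9]), 0.6)]
scene lap 0.83 [177.  212.   51.6  42.4] 1597 cen 175.9 213.8
scene lap 0.55 [237.5 268.6  59.6  54.5] 2286 cen 238.6 264.8
scene clip 0.8 [331.4 185.9  22.4  23.1] 285 cen 329.1 185.5
scene clip 0.78 [239.1 184.9  27.4  39.5] 521 cen 242.0 187.5
scene lap_face [(array([175.3, 210.4]), 0.66)]
scene clip_tab [(array([319.7, 182.2]), 0.75)]
scene clip_mouth [(array([340.4, 194.6]), 0.8), (array([241.3, 202.7]), 0.75)]
scene clip [(array([237.8, 197.3]), 0.95), (array([337.4, 193.7]), 0.73), (array([397.9, 163.2]), 0.44)]
scene neck [(array([236.4, 267.2]), 0.72), (array([172.4, 210.9]), 0.64)]
scene spindle [(array([184.2, 231.1]), 0.92), (array([242.6, 287.3]), 0.65)]
spindle head [ 0.56414583 -0.15520438  0.07755384] near [ 0.37479343 -0.11340899  0.07256774]
[ 0.5634793  -0.15418484  0.084     ] 0.5841933676432197
[ 0.37662827 -0.1110195   0.084     ] 0.3926502036299664
```

View pics/crop1.png

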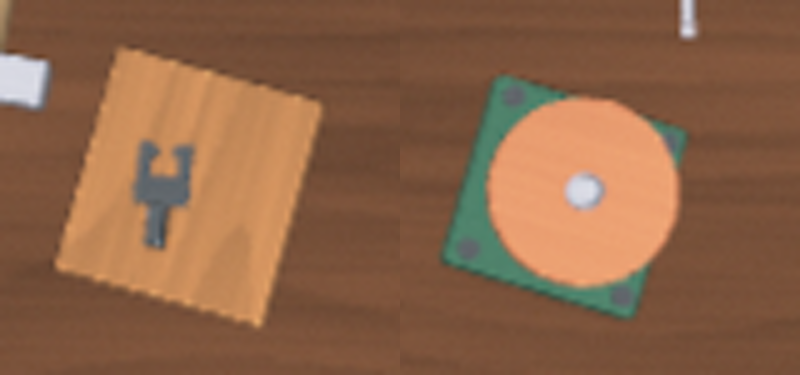

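The crop shows the slab clip at about (288,192), mouth up in the image, and the far lap with its spindle at about (396,203). Next I move over the spindle with the fingers shut.

>>> servo_tool --pt "4 -2.3 0 0 0 0 1" --pt "4 -2.3 0 0 0 0 1" --pt "4 -2.3 0 0 0 0 1" --pt "4 -2.3 0 0 0 0 1" --pt "4 -2.3 0 0 0 0 1"

```text
clock: 2.1
position: [0.3133, -0.3913, 0.2395]
ee_rot: [0.0, 0.991, 0.13, 0.0]
contact_force: [0.9, -0.3, -0.1]
width: 0.0127
gripper_force: 0.0
```

>>> servo_tool --pt "4 -2.3 0 0 0 0 1" --pt "4 -2.3 0 0 0 0 1" --pt "4 -2.3 0 0 0 0 1" --pt "4 -2.3 0 0 0 0 1" --pt "4 -2.3 0 0 0 0 1"

```text
clock: 2.6
position: [0.4768, -0.2283, 0.2396]
ee_rot: [0.0, 0.991, 0.131, 0.0]
contact_force: [-0.3, -1.2, -0.5]
width: -0.0
gripper_force: 0.0
```

>>> servo_tool --pt "4 -2.3 0 0 0 0 1" --pt "4 -2.3 0 0 0 0 1" --pt "0 0 0 0 0 0 1" --pt "0 0 0 0 0 0 1" --pt "0 0 0 0 0 0 1"

```text
clock: 3.1
position: [0.5403, -0.1652, 0.2392]
ee_rot: [0.0, 0.991, 0.13, -0.0]
contact_force: [0.2, -0.4, 0.3]
width: -0.0
gripper_force: 0.0
```

```bash
python3 - <<'E'
from h import *
s=manip.get_state();print(s["clock"],s["position"],s["ee_rot"],s["contact_force"],s["width"])
c=cal("wrist");im=optics.get_image("wrist");save(im,"w1.png")
print(c[:3], "campos",-c[3][:3,:3].T@c[3][:3,3]); print(c[3][:3,:3].round(2))
print("pred",proj("wrist",(.5638,-.1545,.084),c),proj("wrist",(.58,.10,.02),c))
for l in("lap_face","neck","clip_tab","clip_mouth"):print(l,[(np.round(d["at"],1),round(d["p"],2)) for d in finder.tip_of(l,"wrist")])
for d in finder.silhouettes("lap","wrist"):print(d["p"],d["box"])
T=back("top",(286,202.6),.05);M=back("top",(288.4,185),.02);print(T,M)
E
```

```text
3.1 [ 0.54030146 -0.16520988  0.23920724] [ 2.18033536e-04  9.91472289e-01  1.30316631e-01 -4.77242322e-04] [ 0.19175619 -0.3897727   0.32828583] -3.884495194691365e-05
(np.float64(286.4222455507434), 318.10168158942474, 204.48399109005763) campos [ 0.60979494 -0.14653086  0.37207887]
[[ 0.26 -0.97 -0.  ]
 [-0.92 -0.25  0.29]
 [-0.28 -0.07 -0.96]]
pred [314.08855742 165.79025138] [102.84963799  85.69615339]
lap_face [(array([317.4, 166.5]), 0.76)]
neck [(array([313.2, 159.6]), 0.72)]
clip_tab [(array([50.4, 86.4]), 0.96), (array([117.2, 237.9]), 0.89)]
clip_mouth [(array([173.5, 223.6]), 0.72), (array([74.4, 47.8]), 0.68), (array([411.5,  22.1]), 0.41)]
0.67 [316.9, 166.1, 89.1, 93.5]
[0.56060252 0.13777661 0.05      ] [0.61142787 0.13440195 0.02      ]
```

View pics/w1.png

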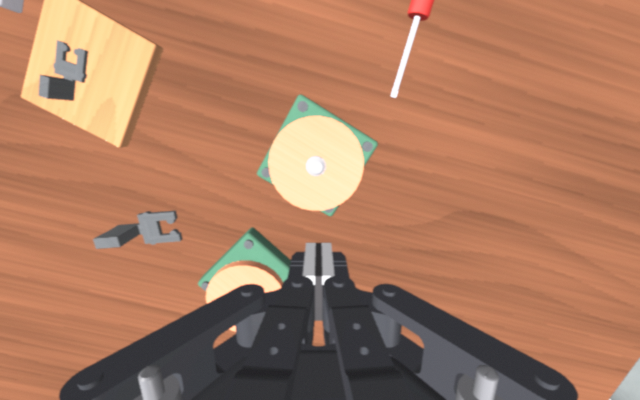

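The wrist view shows the target head at (315,166), with fingers close by and aligned. I back off 6 mm and descend to above the lap.

>>> servo_tool --pt "-0.6 0 3 0 0 0 1" --pt "0 0 4 0 0 0 1" --pt "0 0 4 0 0 0 1" --pt "0 0 2.5 0 0 0 1" --pt "0 0 0 0 0 0 1"

```text
clock: 3.9
position: [0.5322, -0.1654, 0.1008]
ee_rot: [-0.002, 0.991, 0.13, -0.004]
contact_force: [0.3, -0.2, 0.1]
width: -0.0001
gripper_force: 0.0
```

>>> servo_tool --pt "0 0 0.3 0 0 0 1" --pt "0 0 0.3 0 0 0 1" --pt "0 0 0.2 0 0 0 1" --pt "0 0 0.2 0 0 0 1" --pt "0 0 0.1 0 0 0 1"

```text
clock: 4.4
position: [0.5355, -0.1663, 0.0938]
ee_rot: [0.0, 0.991, 0.131, 0.0]
contact_force: [0.5, -0.0, 0.3]
width: -0.0002
gripper_force: 0.0
```

>>> servo_tool --pt "0 0 0.1 0 0 0 1" --pt "0 0 0.1 0 0 0 1" --pt "0 0 0.1 0 0 0 1" --pt "0 0 0.1 0 0 0 1" --pt "0 0 0.1 0 0 0 1"

```text
clock: 4.9
position: [0.5352, -0.1662, 0.0882]
ee_rot: [0.0, 0.991, 0.131, -0.0]
contact_force: [0.6, 0.4, -0.3]
width: 0.0001
gripper_force: 0.0
```

>>> servo_tool --pt "0 0 0.1 0 0 0 1" --pt "0 0 0.1 0 0 0 1" --pt "0 0 0.1 0 0 0 1" --pt "0 0 0.1 0 0 0 1" --pt "0 0 0.1 0 0 0 1"

```text
clock: 5.4
position: [0.5352, -0.1662, 0.0832]
ee_rot: [0.0, 0.991, 0.131, -0.0]
contact_force: [-0.0, 0.1, 0.7]
width: 0.0005
gripper_force: 0.0
```

>>> servo_tool --pt "0 0 0.1 0 0 0 1" --pt "0 0 0.1 0 0 0 1" --pt "0 0 0.1 0 0 0 1" --pt "0 0 0.1 0 0 0 1" --pt "0 0 0.1 0 0 0 1"

```text
clock: 5.9
position: [0.5353, -0.1662, 0.0791]
ee_rot: [0.0, 0.991, 0.131, 0.0]
contact_force: [-0.8, 0.9, 5.6]
width: 0.0001
gripper_force: 2.9
```

>>> servo_tool --pt "0 0 0.1 0 0 0 1" --pt "0 0 0.1 0 0 0 1" --pt "0 0 0.1 0 0 0 1" --pt "0 0 0.1 0 0 0 1" --pt "0 0 0 0 0 0 1"

```text
clock: 6.4
position: [0.5353, -0.1662, 0.075]
ee_rot: [0.0, 0.991, 0.131, 0.0]
contact_force: [-1.1, 0.8, 4.8]
width: -0.0001
gripper_force: 2.3
```

Sliding with about 5 N. I continue in small steps.

>>> servo_tool --pt "0 0 0.1 0 0 0 1" --pt "0 0 0.1 0 0 0 1" --pt "0 0 0.05 0 0 0 1" --pt "0 0 0.05 0 0 0 1" --pt "0 0 0 0 0 0 1"

```text
clock: 6.9
position: [0.5352, -0.1662, 0.072]
ee_rot: [0.0, 0.991, 0.131, 0.0]
contact_force: [-1.7, 0.9, 6.2]
width: 0.0001
gripper_force: 2.8
```

>>> servo_tool --pt "0 0 0.05 0 0 0 1" --pt "0 0 0.05 0 0 0 1" --pt "0 0 0 0 0 0 1" --pt "0 0 0 0 0 0 1" --pt "0 0 0 0 0 0 1"

```text
clock: 7.4
position: [0.5353, -0.1662, 0.072]
ee_rot: [0.0, 0.991, 0.131, 0.0]
contact_force: [-2.9, 0.4, 10.5]
width: 0.0002
gripper_force: 5.7
```

>>> servo_tool --pt "0 0 0.05 0 0 0 1" --pt "0 0 0.05 0 0 0 1" --pt "0 0 0 0 0 0 1" --pt "0 0 0 0 0 0 1" --pt "0 0 0 0 0 0 1"

```text
clock: 7.9
position: [0.5352, -0.1662, 0.0719]
ee_rot: [0.0, 0.991, 0.131, 0.0]
contact_force: [-4.4, 2.0, 17.2]
width: -0.0003
gripper_force: 8.6
```

>>> servo_tool --pt "0 0 -2 0 0 0 1" --pt "0 0 -4 0 0 0 1" --pt "0 0 -4 0 0 0 0" --pt "0 0 -3 0 0 0 -1" --pt "1.4 -4.1 0 0 0 0 -1"

```text
clock: 8.4
position: [0.5418, -0.1277, 0.2042]
ee_rot: [0.004, 0.992, 0.128, 0.005]
contact_force: [1.4, 0.6, 0.6]
width: 0.0431
gripper_force: 0.0
```

>>> servo_tool --pt "1.4 -4.1 0 0 0 0 -1" --pt "1.4 -4.1 0 0 0 0 -1" --pt "1.4 -4.1 0 0 0 0 -1" --pt "1.4 -4.1 0 0 0 0 -1" --pt "1.4 -4.1 0 0 0 0 -1"

```text
clock: 8.9
position: [0.5526, 0.0949, 0.1993]
ee_rot: [0.0, 0.991, 0.13, 0.0]
contact_force: [0.5, -0.9, 1.0]
width: 0.0857
gripper_force: 0.0
```

>>> servo_tool --pt "1.4 -4.1 0 0 0 0 -1" --pt "0 0 0 0 0 6.3 -1" --pt "0 0 0 0 0 6.3 -1" --pt "0 0 0 0 0 6.3 -1" --pt "0 0 0 0 0 0 -1"

```text
clock: 9.4
position: [0.5555, 0.1367, 0.1991]
ee_rot: [0.0, 0.999, -0.034, -0.0]
contact_force: [-0.1, -1.1, 0.1]
width: 0.0854
gripper_force: 0.0
```

```bash
python3 - <<'E'
from h import *
s=manip.get_state();print(s["clock"],s["position"],s["ee_rot"])
c=cal("wrist");np.save("c2.npy",np.array(c,dtype=object),allow_pickle=True);im=optics.get_image("wrist");save(im,"w2.png")
for l,z in(("clip_tab",.04),("clip_mouth",.018),("clip",.018)):print(l,[(np.round(d["at"],1),round(d["p"],2),back("wrist",d["at"],z,c).round(4)) for d in finder.tip_of(l,"wrist")])
t=optics.get_image("top")
for l,z in(("lap_face",.064),):print(l,[(np.round(d["at"],1),round(d["p"],2),back("top",d["at"],z).round(4)) for d in finder.tip_of(l,"top")])
for d in finder.silhouettes("lap","top"):print(d["p"],d["box"],back("top",d["box"][:2],.064))
E
```

```text
9.4 [0.55549757 0.13668593 0.19905064] [ 6.63062554e-05  9.99433741e-01 -3.36478933e-02 -1.13345744e-04]
clip_tab [(array([316.2, 183. ]), 0.96, array([0.5626, 0.1378, 0.04  ])), (array([381.5, 309. ]), 0.58, array([0.4036, 0.0705, 0.04  ]))]
clip_mouth [(array([312.9, 134.2]), 0.58, array([0.611 , 0.1381, 0.018 ]))]
clip [(array([412.9, 277.9]), 0.93, array([0.4296, 0.0269, 0.018 ])), (array([312.8, 145.5]), 0.58, array([0.5992, 0.1391, 0.018 ])), (array([628.5, 166.2]), 0.27, array([ 0.5535, -0.2059,  0.018 ]))]
lap_face [(array([380.9, 273. ]), 0.69, array([ 0.3798, -0.1191,  0.064 ])), (array([391.9, 205.4]), 0.6, array([ 0.5593, -0.1459,  0.064 ]))]
0.68 [394.1, 205.0, 35.1, 37.8] [ 0.5604616 -0.1517788  0.064    ]
0.65 [377.6, 275.2, 37.2, 42.2] [ 0.37378834 -0.11049722  0.064     ]
```

View pics/w2.png

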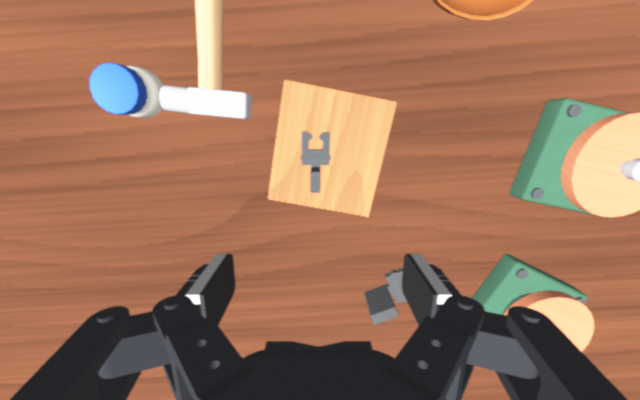

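The slab clip is upright in the view: jaw tips at row 132, body back edge at row 164, tab at columns 311–321. It is well aligned with the fingers.

```bash
python3 - <<'E'
from h import *
c=cal("wrist");im=cv2.imread("pics/w2.png")
g=im.max(axis=2);m=np.zeros_like(g);m[125:198,295:340]=(g[125:198,295:340]<110)
for r in range(126,198,3):
    x=np.nonzero(m[r])[0]; print(r,(x.min(),x.max(),len(x)) if len(x) else None)
s=manip.get_state();p=s["position"];a=2*np.arctan2(s["ee_rot"][2],s["ee_rot"][1]);ex=np.array([np.cos(a),np.sin(a)]);ey=np.array([np.sin(a),-np.cos(a)])
print(np.degrees(a),p)
for n,px,z in(("jawtip",(315.7,132),.023),("bodyback",(315.7,164),.023),("tabtop",(316,168),.052),("tabfoot back",(315.5,192),.018)):
    b=back("wrist",px,z,c);d=b[:2]-p[:2];print(n,b.round(4),"tool",d@ex,d@ey)
cv2.imwrite("pics/w2c.png",cv2.resize(im[120:210,280:360],None,fx=6,fy=6,interpolation=cv2.INTER_CUBIC))
E
```

```text
126 None
129 None
132 None
135 None
138 None
141 None
144 None
147 None
150 None
153 None
156 None
159 None
162 None
165 None
168 (np.int64(312), np.int64(318), 7)
171 (np.int64(312), np.int64(318), 7)
174 None
177 None
180 None
183 None
186 None
189 None
192 None
195 None
-3.8765849044875202 [0.55562765 0.13625155 0.19927896]
jawtip [0.6135 0.1345 0.023 ] tool 0.057825370681545175 -0.0021740543100067654
bodyback [0.58   0.1369 0.023 ] tool 0.02423292940786076 -0.002254419798680919
tabtop [0.5804 0.1363 0.052 ] tool 0.0247601674442917 -0.0017122509376743655
tabfoot back [0.5475 0.1394 0.018 ] tool -0.008272477825077819 -0.0026007877590932204
```

View pics/w2c.png

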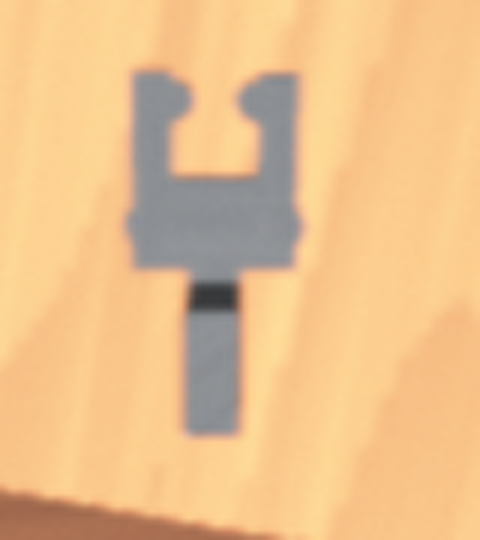

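Clip measures out (35 mm jaw tip to body, tab length consistent). Tab is at tool +10 mm x, −2 mm y; I descend 16.8 cm.

>>> servo_tool --pt "1 -0.2 3 0 0 0 -1" --pt "0 0 4 0 0 0 -1" --pt "0 0 4 0 0 0 -1" --pt "0 0 3 0 0 0 -1" --pt "0 0 1.5 0 0 0 -1"

```text
clock: 10.25
position: [0.5638, 0.1373, 0.0413]
ee_rot: [0.0, 0.999, -0.034, -0.002]
contact_force: [-0.4, 0.7, 1.6]
width: 0.0857
gripper_force: 0.0
```

>>> servo_tool --pt "0 0 0.7 0 0 0 -1" --pt "0 0 0.6 0 0 0 -1" --pt "0 0 0 0 0 0 -1" --pt "0 0 0 0 0 0 -1" --pt "0 0 0 0 0 0 -1"

```text
clock: 10.75
position: [0.5665, 0.1378, 0.0323]
ee_rot: [-0.0, 0.999, -0.034, 0.001]
contact_force: [-0.5, -0.5, 0.2]
width: 0.0854
gripper_force: 0.0
```

>>> servo_tool --pt "0 0 0 0 0 0 1" --pt "0 0 0 0 0 0 1" --pt "0 0 0 0 0 0 1" --pt "0 0 0 0 0 0 1" --pt "0 0 0 0 0 0 1" --squeeze 40

```text
clock: 11.25
position: [0.5657, 0.1377, 0.0313]
ee_rot: [0.0, 0.999, -0.034, 0.0]
contact_force: [0.1, 0.5, -0.3]
width: 0.0122
gripper_force: 0.1
```

>>> servo_tool --pt "0 0 0 0 0 0 1" --pt "0 0 0 0 0 0 1" --pt "0 0 0 0 0 0 1" --pt "0 0 0 0 0 0 1" --pt "0 0 0 0 0 0 1" --squeeze 60

```text
clock: 11.75
position: [0.5658, 0.1377, 0.0314]
ee_rot: [0.0, 0.999, -0.034, 0.0]
contact_force: [-1.3, -0.3, 2.6]
width: 0.0093
gripper_force: 58.6
```

Grasped. I lift slightly, carry it across, and stop behind and above the spindle.

>>> servo_tool --pt "0 0 -2 0 0 0 1" --pt "0 0 -4 0 0 0 1" --pt "0 0 -4 0 0 0 1" --pt "0 0 0 0 0 0 1" --pt "-0.4 2 0 0 0 0 1"

```text
clock: 12.25
position: [0.5617, 0.1195, 0.1324]
ee_rot: [-0.001, 0.999, -0.033, 0.002]
contact_force: [-0.1, -0.4, -1.8]
width: 0.0089
gripper_force: 58.5
```

>>> servo_tool --pt "-0.9 4 0 0 0 0 1" --pt "-0.9 4 0 0 0 0 1" --pt "-0.9 4 0 0 0 0 1" --pt "-0.9 4 0 0 0 0 1" --pt "-0.9 4 0 0 0 0 1"

```text
clock: 12.75
position: [0.5005, -0.0796, 0.1303]
ee_rot: [-0.0, 0.999, -0.034, -0.001]
contact_force: [1.8, -0.1, -0.9]
width: 0.0091
gripper_force: 58.5
```

>>> servo_tool --pt "-0.9 4 0 0 0 0 1" --pt "-0.5 3.2 0 0 0 0 1" --pt "0 0 0 0 0 0 1" --pt "0 0 0 0 0 0 1" --pt "0 0 0 0 0 0 1"

```text
clock: 13.25
position: [0.4827, -0.1484, 0.1307]
ee_rot: [-0.0, 0.999, -0.034, -0.001]
contact_force: [0.4, 0.0, -0.6]
width: 0.0092
gripper_force: 58.7
```

```bash
python3 - <<'E'
from h import *
s=manip.get_state();print(s["clock"],s["position"],s["ee_rot"],s["width"],s["contact_force"])
c=cal("wrist");im=optics.get_image("wrist");save(im,"w3.png")
np.savez("w3.npz",p=s["position"],q=s["ee_rot"],k=c[:3],T=c[3])
print(proj("wrist",(.5638,-.1545,.0845),c))
cv2.imwrite("pics/w3c.png",cv2.resize(im[100:300,220:420,::-1],None,fx=3,fy=3,interpolation=cv2.INTER_CUBIC))
E
```

```text
13.25 [ 0.48270197 -0.14840625  0.13070479] [-4.83880284e-04  9.99425999e-01 -3.38695646e-02 -5.39673292e-04] 0.009168801318302685 [ 0.37764168  0.0291733  -0.56666685]
[318.49749258 101.13565033]
```

View pics/w3c.png

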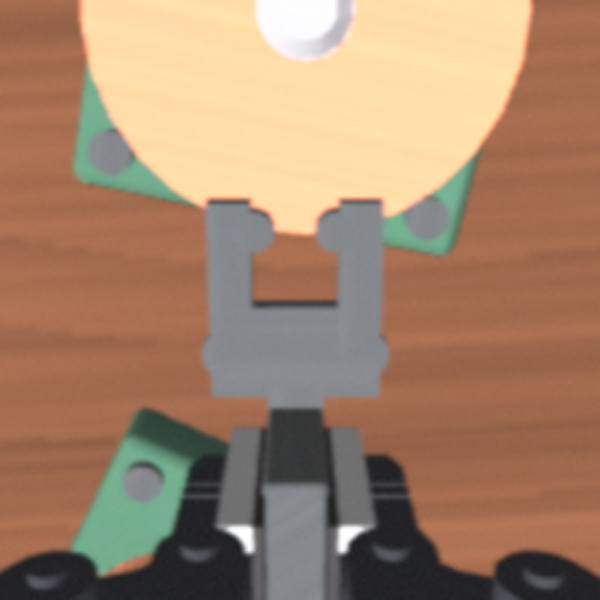

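The crop shows the clip held straight (jaw tips at crop (295,201)) and the spindle head at crop column ~305, so a small lateral offset remains. I'll fit the lap circle.

```bash
python3 - <<'E'
from h import *
from scipy.optimize import least_squares
w=np.load("w3.npz");c=(*w["k"],w["T"]);im=cv2.imread("pics/w3.png")
p=w["p"];q=w["q"];a=2*np.arctan2(q[2],q[1]);ex=np.array([np.cos(a),np.sin(a)]);ey=np.array([np.sin(a),-np.cos(a)])
hsv=cv2.cvtColor(im,cv2.COLOR_BGR2HSV)
print(hsv[150,322],hsv[160,400],hsv[90,322],hsv[200,240])
pk=hsv[150,322].astype(int); m=((im[:,:,2]>235)&(im[:,:,1]>190)).astype(np.uint8)
n,l,st,ce=cv2.connectedComponentsWithStats(m);i=l[150,322];m=(l==i).astype(np.uint8);print(st[i])
cn=max(cv2.findContours(m,cv2.RETR_EXTERNAL,cv2.CHAIN_APPROX_NONE)[0],key=len)[:,0]
# drop edge pts adjacent to clip
cn=cn[(cn[:,1]<160)&(cn[:,1]>2)]
W=np.array([back("wrist",x,.064,c)[:2] for x in cn])
r=least_squares(lambda v:np.hypot(W[:,0]-v[0],W[:,1]-v[1])-v[2],[.563,-.154,.05],loss="soft_l1",f_scale=.0005)
print("lap fit",r.x,np.abs(r.fun).mean()); d=r.x[:2]-p[:2];print("tool",d@ex,d@ey)
h=(hsv[:,:,1]<60)&(hsv[:,:,2]>120);h[:, :290]=0;h[:,350:]=0;h[:70]=0;h[130:]=0
ys,xs=np.nonzero(h);print("head px",xs.min(),xs.max(),ys.min(),ys.max(),xs.mean(),ys.mean())
for px,z in(((xs.mean(),ys.mean()),.080),):
    b=back("wrist",px,z,c);d=b[:2]-p[:2];print("head",b,"tool",d@ex,d@ey)
u=p[2]-.0134
for nme,px in(("jaw",(318.2,167)),("slotbottom",(318.3,100+304/3)),("bodyback",(318.7,100+397/3))):
    b=back("wrist",px,u+.005,c);d=b[:2]-p[:2];print(nme,"tool",d@ex,d@ey)
E
```

```text
[ 19  85 255] [ 10 132 159] [144   5 238] [ 10 133 172]
[  247    19   150   159 18024]
lap fit [ 0.56305153 -0.1563051   0.04869988] 0.00020627468969805604
tool 0.080699970787769 0.0024410395259753513
head px 305 338 85 120 321.2936842105263 102.24526315789474
head [ 0.56328762 -0.15615877  0.08      ] tool 0.08092561402877246 0.0022790618218903875
jaw tool 0.04860953064201166 0.00046098731749927
slotbottom tool 0.030879324528714436 0.0005150569383548392
bodyback tool 0.013728934179464301 0.0007318679776466057
```

Spindle lies at tool (80.8, 2.4) mm and the clip origin at (36.8, 0.5) mm, so I go +1.9 mm in y, +16 mm forward, and down about 5 cm.

>>> servo_tool --pt "0.8 0.19 0 0 0 0 1" --pt "0.8 0 0 0 0 0 1" --pt "0 0 0 0 0 0 1" --pt "0 0 1 0 0 0 1" --pt "0 0 1.5 0 0 0 1"

```text
clock: 13.8
position: [0.4994, -0.1523, 0.1062]
ee_rot: [0.0, 0.999, -0.034, 0.001]
contact_force: [-0.1, -0.9, 0.0]
width: 0.0087
gripper_force: 58.7
```

>>> servo_tool --pt "0 0 1.3 0 0 0 1" --pt "0 0 0.7 0 0 0 1" --pt "0 0 0.4 0 0 0 1" --pt "0 0 0.1 0 0 0 1" --pt "0 0 0 0 0 0 1"

```text
clock: 14.3
position: [0.499, -0.1524, 0.0814]
ee_rot: [0.0, 0.999, -0.034, 0.0]
contact_force: [-0.3, 0.6, -0.4]
width: 0.009
gripper_force: 58.7
```

>>> servo_tool --pt "0 0 0.1 0 0 0 1" --pt "0 0 0.1 0 0 0 1" --pt "0 0 0 0 0 0 1" --pt "0 0 0 0 0 0 1" --pt "0 0 0 0 0 0 1"

```text
clock: 14.8
position: [0.4989, -0.1523, 0.0794]
ee_rot: [0.0, 0.999, -0.034, 0.0]
contact_force: [0.5, -0.5, -0.5]
width: 0.0088
gripper_force: 58.7
```

```bash
python3 - <<'E'
from h import *
s=manip.get_state();print(s["clock"],s["position"],s["ee_rot"],s["contact_force"])
c=cal("wrist");im=optics.get_image("wrist");save(im,"w4.png")
a=cv2.resize(im[60:240,230:410,::-1],None,fx=3.2,fy=3.2,interpolation=cv2.INTER_CUBIC);cv2.imwrite("pics/w4c.png",a)
p=s["position"];q=s["ee_rot"];a=2*np.arctan2(q[2],q[1]);ex=np.array([np.cos(a),np.sin(a)]);ey=np.array([np.sin(a),-np.cos(a)])
hsv=cv2.cvtColor(im,cv2.COLOR_RGB2HSV);h=(hsv[:,:,1]<60)&(hsv[:,:,2]>150)
n,l,st,ce=cv2.connectedComponentsWithStats(h.astype(np.uint8));pr=proj("wrist",(.5631,-.1562,.08),c);print(pr)
for i in range(1,n):
    if st[i,4]>80 and np.hypot(*(ce[i]-pr))<40:
        b=back("wrist",ce[i],.08,c);d=b[:2]-p[:2];print(st[i],ce[i],"tool",d@ex,d@ey)
E
```

```text
14.8 [ 0.49890225 -0.15233821  0.07941804] [ 1.00178671e-04  9.99421236e-01 -3.40171005e-02  1.38107033e-04] [ 0.54418181 -0.54540955 -0.52983344]
[316.03779651 135.57338916]
[ 294  112   45   46 1627] [316.08973571 134.47326368] tool 0.06479354297731796 -0.0004879078548844231
```

View pics/w4c.png

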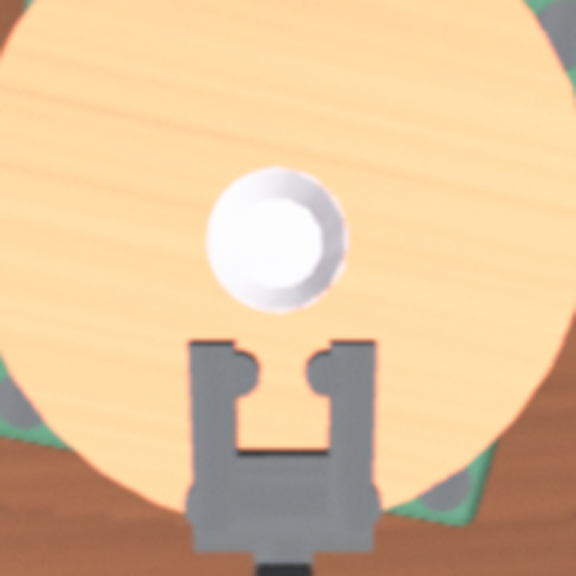

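The head sits ~2 px (~0.8 mm) left of the clip's centreline, and the clip is clear of it. I correct by −0.8 mm and touch down.

>>> servo_tool --pt "0 -0.08 0.1 0 0 0 1" --pt "0 0 0.05 0 0 0 1" --pt "0 0 0.05 0 0 0 1" --pt "0 0 0 0 0 0 1" --pt "0 0 0 0 0 0 1"

```text
clock: 15.35
position: [0.4988, -0.1515, 0.0774]
ee_rot: [-0.0, 0.999, -0.034, -0.0]
contact_force: [-1.0, 0.4, 0.4]
width: 0.0091
gripper_force: 58.9
```

>>> servo_tool --pt "0 0 0.05 0 0 0 1" --pt "0 0 0 0 0 0 1" --pt "0 0 0 0 0 0 1" --pt "0 0 0 0 0 0 1" --pt "0 0 0 0 0 0 1"

```text
clock: 15.85
position: [0.4988, -0.1514, 0.0773]
ee_rot: [0.0, 0.999, -0.034, 0.0]
contact_force: [-2.0, 0.5, 5.7]
width: 0.0088
gripper_force: 59.5
```

Contact with the lap felt. I lift 0.5 mm and advance toward the groove.

>>> servo_tool --pt "0.2 0 -0.05 0 0 0 1" --pt "0.3 0 0 0 0 0 1" --pt "0.3 0 0 0 0 0 1" --pt "0.2 0 0 0 0 0 1" --pt "0.2 0 0 0 0 0 1"

```text
clock: 16.35
position: [0.5107, -0.1523, 0.0774]
ee_rot: [0.0, 0.999, -0.034, -0.0]
contact_force: [-2.8, -0.2, 4.4]
width: 0.0088
gripper_force: 59.3
```

>>> servo_tool --pt "0.1 0 0 0 0 0 1" --pt "0.1 0 0 0 0 0 1" --pt "0.1 0 0 0 0 0 1" --pt "0.1 0 0 0 0 0 1" --pt "0 0 0 0 0 0 1"

```text
clock: 16.85
position: [0.5138, -0.1525, 0.0774]
ee_rot: [-0.0, 0.999, -0.034, -0.001]
contact_force: [-5.1, 0.7, 6.8]
width: 0.0091
gripper_force: 59.8
```

>>> servo_tool --pt "0.1 0 -0.04 0 0 0 1" --pt "0.1 0 0 0 0 0 1" --pt "0.1 0 0 0 0 0 1" --pt "0.05 0 0 0 0 0 1" --pt "0 0 0 0 0 0 1"

```text
clock: 17.35
position: [0.5141, -0.1525, 0.0775]
ee_rot: [-0.0, 0.999, -0.034, -0.004]
contact_force: [-11.7, -0.6, 10.1]
width: 0.0093
gripper_force: 60.3
```

Noses meet the neck right where expected (13 mm short). I keep pushing gently.

>>> servo_tool --pt "0.1 0 -0.04 0 0 0 1" --pt "0.1 0 0 0 0 0 1" --pt "0 0 0 0 0 0 1" --pt "0 0 0 0 0 0 1" --pt "0 0 0 0 0 0 1"

```text
clock: 17.85
position: [0.5145, -0.1524, 0.0776]
ee_rot: [-0.0, 0.999, -0.033, -0.006]
contact_force: [-14.1, -1.9, 11.4]
width: 0.0088
gripper_force: 60.5
```

>>> servo_tool --pt "0.1 0 0 0 0 0 1" --pt "0.1 0 0 0 0 0 1" --pt "0 0 0 0 0 0 1" --pt "0 0 0 0 0 0 1" --pt "0 0 0 0 0 0 1"

```text
clock: 18.35
position: [0.5146, -0.1524, 0.0777]
ee_rot: [-0.001, 0.999, -0.033, -0.008]
contact_force: [-18.4, -0.9, 15.3]
width: 0.0087
gripper_force: 61.0
```

The push dips the clip's front and loads the lap, so I pitch it back 1° and lift a touch.

>>> servo_tool --pt "0 0 -0.03 0 0.5 0 1" --pt "0 0 -0.03 0 0.5 0 1" --pt "0 0 0 0 0 0 1" --pt "0 0 0 0 0 0 1" --pt "0 0 0 0 0 0 1"

```text
clock: 18.85
position: [0.5163, -0.1523, 0.0773]
ee_rot: [-0.0, 0.999, -0.033, 0.002]
contact_force: [-12.2, -1.1, 6.2]
width: 0.0093
gripper_force: 59.6
```

>>> servo_tool --pt "0.1 0 -0.02 0 0.2 0 1" --pt "0.1 0 0 0 0.2 0 1" --pt "0 0 0 0 0 0 1" --pt "0 0 0 0 0 0 1" --pt "0 0 0 0 0 0 1"

```text
clock: 19.35
position: [0.5174, -0.1524, 0.0773]
ee_rot: [-0.0, 0.999, -0.033, 0.005]
contact_force: [-12.5, -1.2, 5.9]
width: 0.0085
gripper_force: 59.7
```

>>> servo_tool --pt "0.1 0 0 0 0.1 0 1" --pt "0.1 0 0 0 0.1 0 1" --pt "0 0 0 0 0 0 1" --pt "0 0 0 0 0 0 1" --pt "0 0 0 0 0 0 1"

```text
clock: 19.85
position: [0.5175, -0.1524, 0.0773]
ee_rot: [-0.0, 0.999, -0.033, 0.005]
contact_force: [-16.8, -2.4, 9.6]
width: 0.0091
gripper_force: 60.3
```

>>> servo_tool --pt "0.1 0 -0.02 0 0.2 0 1" --pt "0.1 0 0 0 0.2 0 1" --pt "0 0 0 0 0 0 1" --pt "0 0 0 0 0 0 1" --pt "0 0 0 0 0 0 1"

```text
clock: 20.35
position: [0.5188, -0.1522, 0.0773]
ee_rot: [-0.001, 0.999, -0.033, 0.007]
contact_force: [-17.5, -2.3, 9.6]
width: 0.0086
gripper_force: 60.3
```

>>> servo_tool --pt "0.1 0 0 0 0 0 1" --pt "0 0 0 0 0 0 1" --pt "0 0 0 0 0 0 1" --pt "0 0 0 0 0 0 1" --pt "0 0 0 0 0 0 1"

```text
clock: 20.85
position: [0.5189, -0.1522, 0.0773]
ee_rot: [-0.001, 0.999, -0.033, 0.006]
contact_force: [-20.3, -1.8, 12.0]
width: 0.009
gripper_force: 60.6
```

>>> servo_tool --pt "0 0 -0.04 0 0 0 1" --pt "0 0 -0.04 0 0 0 1" --pt "0 0 0 0 0 0 1" --pt "0 0 0 0 0 0 1" --pt "0 0 0 0 0 0 1"

```text
clock: 21.35
position: [0.5275, -0.1533, 0.0789]
ee_rot: [0.0, 0.999, -0.034, 0.015]
contact_force: [-5.0, -1.3, -3.0]
width: 0.0092
gripper_force: 58.5
```

```bash
python3 - <<'E'
from h import *
im=optics.get_image("wrist")
cv2.imwrite("pics/w5c.png",cv2.resize(im[60:260,220:420,::-1],None,fx=2.9,fy=2.9,interpolation=cv2.INTER_CUBIC))
E
```

```text
(no output)
```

View pics/w5c.png

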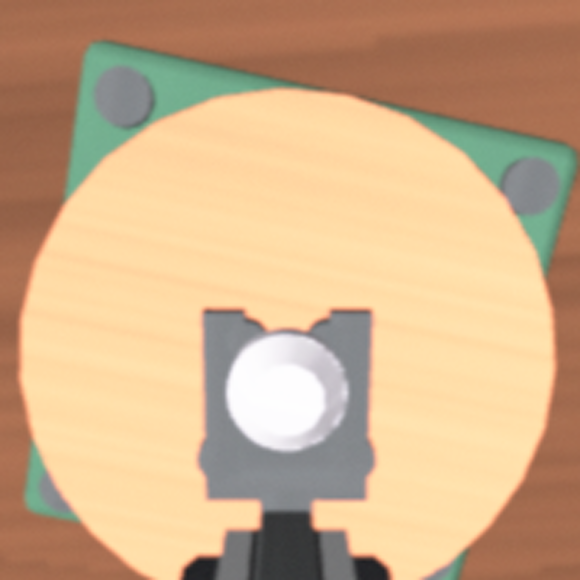

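The picture shows the neck seated between the jaws, snapped home past the noses. I level the clip, ease the loads, then release.

>>> servo_tool --pt "-0.05 0 0.03 0 -0.8 0 1" --pt "-0.05 0 0.03 0 -0.8 0 1" --pt "0 0 0.02 0 0 0 1" --pt "0 0 0 0 0 0 1" --pt "0 0 0 0 0 0 1"

```text
clock: 21.9
position: [0.5278, -0.1532, 0.0793]
ee_rot: [-0.0, 0.999, -0.034, 0.002]
contact_force: [-5.6, 0.4, 2.0]
width: 0.0095
gripper_force: 59.4
```

>>> servo_tool --pt "-0.05 0 0.05 0 0 0 1" --pt "-0.05 0 0 0 0 0 1" --pt "0 0 0 0 0 0 1" --pt "0 0 0 0 0 0 1" --pt "0 0 0 0 0 0 1"

```text
clock: 22.4
position: [0.5277, -0.1533, 0.0789]
ee_rot: [0.0, 0.999, -0.034, 0.004]
contact_force: [-2.8, 1.1, 0.8]
width: 0.0089
gripper_force: 59.2
```

>>> servo_tool --pt "0 0 0 0 0 0 0.4" --pt "0 0 0 0 0 0 0" --pt "0 0 0 0 0 0 -0.5" --pt "0 0 0 0 0 0 -0.5" --pt "0 0 0 0 0 0 -0.5"

```text
clock: 22.9
position: [0.5277, -0.1536, 0.0788]
ee_rot: [0.0, 0.999, -0.034, 0.004]
contact_force: [0.2, 0.1, -0.4]
width: 0.0641
gripper_force: 0.0
```

>>> servo_tool --pt "0 0 -1 0 0 0 -0.5" --pt "0 0 -2 0 0 0 -0.5" --pt "0 0 -3 0 0 0 -0.5" --pt "0 0 -4 0 0 0 -0.5" --pt "0 0 -2 0 0 0 -0.5"

```text
clock: 23.4
position: [0.528, -0.154, 0.2029]
ee_rot: [0.001, 0.999, -0.034, 0.006]
contact_force: [-0.2, 0.1, -0.1]
width: 0.064
gripper_force: 0.0
```

>>> servo_tool --pt "0 0 0 0 0 0 -0.5" --pt "0 0 0 0 0 0 -0.5" --pt "0 0 0 0 0 0 -0.5" --pt "0 0 0 0 0 0 -0.5" --pt "0 0 0 0 0 0 -0.5"

```text
clock: 23.9
position: [0.5259, -0.1532, 0.1976]
ee_rot: [-0.0, 0.999, -0.034, 0.002]
contact_force: [-0.2, 0.7, 0.3]
width: 0.0642
gripper_force: 0.0
```

```bash
python3 - <<'E'
from h import *
s=manip.get_state();print(s["clock"],s["position"],s["ee_rot"],s["contact_force"],s["width"])
c=cal("wrist");im=optics.get_image("wrist");save(im,"w6.png")
np.savez("w6.npz",p=s["position"],q=s["ee_rot"],k=c[:3],T=c[3])
x,y=proj("wrist",(.5631,-.1562,.07),c).astype(int);x0=max(x-90,0);y0=max(y-80,0);print(x0,y0)
cv2.imwrite("pics/w6c.png",cv2.resize(im[y0:y0+180,x0:x0+180,::-1],None,fx=3.3,fy=3.3,interpolation=cv2.INTER_CUBIC))
E
```

```text
23.9 [ 0.52594657 -0.1531505   0.19757028] [-2.74074810e-04  9.99417318e-01 -3.40462676e-02  2.40857058e-03] [-0.20686899  0.72446807  0.29840539] 0.06422825376437015
228 78
```

View pics/w6c.png

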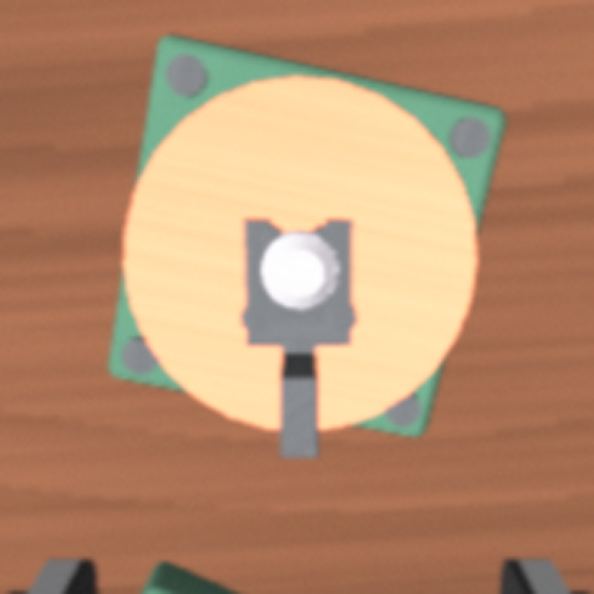

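Clip is seated, its tab free and the fingers clear. I check the offset numerically.

```bash
python3 - <<'E'
from h import *
from scipy.optimize import least_squares
w=np.load("w6.npz");c=(*w["k"],w["T"]);im=cv2.imread("pics/w6.png");X,Y=228,78
m=((im[:,:,2]>225)&(im[:,:,1]>180)&(im[:,:,0]<215)).astype(np.uint8)
n,l,st,ce=cv2.connectedComponentsWithStats(m);i=1+np.argmax(st[1:,4]);print(st[i])
cn=max(cv2.findContours((l==i).astype(np.uint8),cv2.RETR_EXTERNAL,cv2.CHAIN_APPROX_NONE)[0],key=len)[:,0]
W=np.array([back("wrist",x,.064,c)[:2] for x in cn])
r=least_squares(lambda v:np.hypot(W[:,0]-v[0],W[:,1]-v[1])-v[2],[.563,-.156,.05],loss="soft_l1",f_scale=.0003);print("lap",r.x)
a=2*np.arctan2(w["q"][2],w["q"][1]);ex=np.array([np.cos(a),np.sin(a)])
for nm,q,o in(("jaw",(298,219),-.012),("back",(298,344.5),.023)):
    b=back("wrist",(X+q[0]/3.3-.4,Y+q[1]/3.3-.4),.069,c)[:2]+o*ex;print(nm,b,b-r.x[:2])
E
```

```text
[    0    72   116   137 12976]
lap [0.59145772 0.07913389 0.05733067]
jaw [ 0.56399822 -0.15583567] [-0.0274595  -0.23496956]
back [ 0.5642034  -0.15584436] [-0.02725433 -0.23497825]
```

The fit grabbed the slab, so its lap centre is void. Against the earlier lap and head fits at (0.5631, −0.1562), the clip origin at (0.5641, −0.1558) is about 1 mm off, which is within the play.

```bash
python3 -c "
from h import *
print(manip.sign_off())"
```

```text
the job is handed in; nothing more can be done
None
```

I pressed the lap onto its seat, snapped the clip into the spindle groove, let go of it and handed the job in at about 24 s; the clip measures about 1 mm off the spindle axis, the highest tool force I read was about 24 N while pushing, and the hand-in gave no verdict.

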